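# Feed bolts thread first down the gravity chute

## Task

Feed both loose hex bolts, one after the other, into the hooded loading tray of the gravity chute, thread end leading and head last, so that they slide down inside the covered channel. At the end the first must be held by its head at the fork at the bottom with its thread sticking out, and the second must lie in the channel behind it, thread end down as well. Leave the lace spool and the roll of black tape where they are.

Things in the scene. Friction and masses are not known exactly. Their poses are not given: they have to be found in the camera images.
- bolt_a_grip (a point): grip point on the centre line of the first plain steel hex bolt (both alike), 18 mm below its head, 11 mm above the bench. Bolt 84 mm long, 0.16 kg: head 12 mm thick, 24 mm across flats; shank 16 mm thick, 72 mm long. x axis toward the thread end (54 mm on; head's top 30 mm the other way), z up. As it lies, the shank dips 3.3 degrees to the thread end
- bolt_b_grip (a point): grip point on the centre line of the second plain steel hex bolt (both alike), 18 mm below its head, 11 mm above the bench. Bolt 84 mm long, 0.16 kg: head 12 mm thick, 24 mm across flats; shank 16 mm thick, 72 mm long. x axis toward the thread end (54 mm on; head's top 30 mm the other way), z up. As it lies, the shank dips 3.3 degrees to the thread end
- bolt_a_head (a point): middle of the head's top face of the first bolt; axes as for its grip point
- bolt_b_head (a point): middle of the head's top face of the second bolt; axes as for its grip point
- bolt_a_tip (a point): thread end of the first bolt, on its centre line; axes as for its grip point
- bolt_b_tip (a point): thread end of the second bolt, on its centre line; axes as for its grip point
- chute_load (a point): tray floor, centre line, 66 mm up-slope of chute_mouth: a bolt whose grip point is let go just above it, shank down the slope, slides in by itself (its end is then 12 mm short of the cover). Axes: x up the slope, y across, z square off the floor, leaning 35 degrees toward the robot. The flat tray runs 50 mm down and 40 mm up the slope, 150 mm wide inside fences 14 mm high
- chute_mouth (a point): middle of the channel floor where the cover begins; axes as chute_load. Ahead of it on the tray two 30 mm high cheeks flare from 30 mm apart here to about 53 mm apart, 15 mm up-slope. The channel below is 30 mm wide, 34 mm high, 130 mm long, covered but for a 12 mm slit: a bolt enters only here and cannot be taken out again
- chute_exit (a point): channel floor at the fork, the lower end of the fixed steel chute, 65 mm above the bench and 196 mm down-slope of chute_load; axes as there. The chute falls at 35 degrees toward the robot and is polished, so bolts slide by themselves. Its last 9 mm narrow to a gap of about 19 mm: a shank passes onto a 50 mm tongue with low rails, a head is held
- hood_edge (a point): middle of the edge nearest the robot of the level sheet hood over the loading tray, 156 mm wide, 0.2 m above and 45 mm nearer the robot than chute_load; it runs from here back to the back plate. A gripper must come and go below this edge, leaning back toward the robot about 35 degrees, fingers square to the tray floor
- lace_spool: white lace spool with black ends, 56 mm diameter, 48 mm high, origin under its centre; leave it alone
- black_tape: small roll of black tape lying flat, 53 mm diameter, 19 mm high, origin under its centre; leave it alone

How it is judged:
On the way, in this order (a step that is already met when the one before it is completed fails the run):
1. one bolt has slid down to the fork, thread end out through it and head held in the channel (((x of bolt_a_tip in the frame of chute_exit between -0.09 and -0.04 m and x of bolt_a_head in the frame of chute_exit between 0 and 0.035 m and y of bolt_a_tip in the frame of chute_exit between -0.014 and 0.014 m and z of bolt_a_tip in the frame of chute_exit between 0 and 0.032 m and y of bolt_a_head in the frame of chute_exit between -0.014 and 0.014 m and z of bolt_a_head in the frame of chute_exit between 0 and 0.032 m) or (x of bolt_b_tip in the frame of chute_exit between -0.09 and -0.04 m and x of bolt_b_head in the frame of chute_exit between 0 and 0.035 m and y of bolt_b_tip in the frame of chute_exit between -0.014 and 0.014 m and z of bolt_b_tip in the frame of chute_exit between 0 and 0.032 m and y of bolt_b_head in the frame of chute_exit between -0.014 and 0.014 m and z of bolt_b_head in the frame of chute_exit between 0 and 0.032 m))), for 0.2 s.
2. the other bolt lies in the channel behind it, thread end down (((x of bolt_a_tip in the frame of chute_exit between -0.09 and -0.04 m and x of bolt_a_head in the frame of chute_exit between 0 and 0.035 m and y of bolt_a_tip in the frame of chute_exit between -0.014 and 0.014 m and z of bolt_a_tip in the frame of chute_exit between 0 and 0.032 m and y of bolt_a_head in the frame of chute_exit between -0.014 and 0.014 m and z of bolt_a_head in the frame of chute_exit between 0 and 0.032 m and x of bolt_b_tip in the frame of chute_exit between 0 and 0.04 m and x of bolt_b_head in the frame of chute_exit between 0.08 and 0.122 m and y of bolt_b_tip in the frame of chute_exit between -0.014 and 0.014 m and z of bolt_b_tip in the frame of chute_exit between 0 and 0.032 m and y of bolt_b_head in the frame of chute_exit between -0.014 and 0.014 m and z of bolt_b_head in the frame of chute_exit between 0 and 0.032 m) or (x of bolt_b_tip in the frame of chute_exit between -0.09 and -0.04 m and x of bolt_b_head in the frame of chute_exit between 0 and 0.035 m and y of bolt_b_tip in the frame of chute_exit between -0.014 and 0.014 m and z of bolt_b_tip in the frame of chute_exit between 0 and 0.032 m and y of bolt_b_head in the frame of chute_exit between -0.014 and 0.014 m and z of bolt_b_head in the frame of chute_exit between 0 and 0.032 m and x of bolt_a_tip in the frame of chute_exit between 0 and 0.04 m and x of bolt_a_head in the frame of chute_exit between 0.08 and 0.122 m and y of bolt_a_tip in the frame of chute_exit between -0.014 and 0.014 m and z of bolt_a_tip in the frame of chute_exit between 0 and 0.032 m and y of bolt_a_head in the frame of chute_exit between -0.014 and 0.014 m and z of bolt_a_head in the frame of chute_exit between 0 and 0.032 m))), for 0.2 s.
At the end, for the whole second after the job is handed in: both bolts rest in the channel, thread ends down: one at the fork (head top 0-35 mm up-slope of it, thread end 40-90 mm out beyond it), the other behind (thread end 0-40 mm, head top 80-122 mm up-slope of the fork); speeds under 0.02 m/s (((x of bolt_a_tip in the frame of chute_exit between -0.09 and -0.04 m and x of bolt_a_head in the frame of chute_exit between 0 and 0.035 m and y of bolt_a_tip in the frame of chute_exit between -0.014 and 0.014 m and z of bolt_a_tip in the frame of chute_exit between 0 and 0.032 m and y of bolt_a_head in the frame of chute_exit between -0.014 and 0.014 m and z of bolt_a_head in the frame of chute_exit between 0 and 0.032 m and x of bolt_b_tip in the frame of chute_exit between 0 and 0.04 m and x of bolt_b_head in the frame of chute_exit between 0.08 and 0.122 m and y of bolt_b_tip in the frame of chute_exit between -0.014 and 0.014 m and z of bolt_b_tip in the frame of chute_exit between 0 and 0.032 m and y of bolt_b_head in the frame of chute_exit between -0.014 and 0.014 m and z of bolt_b_head in the frame of chute_exit between 0 and 0.032 m) or (x of bolt_b_tip in the frame of chute_exit between -0.09 and -0.04 m and x of bolt_b_head in the frame of chute_exit between 0 and 0.035 m and y of bolt_b_tip in the frame of chute_exit between -0.014 and 0.014 m and z of bolt_b_tip in the frame of chute_exit between 0 and 0.032 m and y of bolt_b_head in the frame of chute_exit between -0.014 and 0.014 m and z of bolt_b_head in the frame of chute_exit between 0 and 0.032 m and x of bolt_a_tip in the frame of chute_exit between 0 and 0.04 m and x of bolt_a_head in the frame of chute_exit between 0.08 and 0.122 m and y of bolt_a_tip in the frame of chute_exit between -0.014 and 0.014 m and z of bolt_a_tip in the frame of chute_exit between 0 and 0.032 m and y of bolt_a_head in the frame of chute_exit between -0.014 and 0.014 m and z of bolt_a_head in the frame of chute_exit between 0 and 0.032 m)) and linear speed of each of bolt_a, bolt_b below 0.02 m/s); the robot touches nothing.
It fails at once if the lace spool is shifted by more than 25 mm (distance of lace_spool from where it was at the start of the episode above 0.025 m).
It fails at once if the black tape is shifted by more than 25 mm (distance of black_tape from where it was at the start of the episode above 0.025 m).
It also fails if it takes over 58 s, if anything falls off the work surface, if the arm or the gripper's body presses on something with over 40 N, if the wrist force passes 120 N, or if a joint passes its speed limit or range.

## Robot

A 6-joint arm with a two-finger parallel gripper is mounted at the origin on the work surface; the furniture and walls round the work are solid. World frame = base frame: x ahead of the robot, y to its left, z up, the work surface at z = 0. Lengths are in m, angles in rad, forces in N, time in s.
With the tool pointing down it reaches from about 0.325 to 0.875 m from the base axis. Payload 4.4 kg.
Tool frame: the origin (TCP) lies between the finger pads; the fingertips stand 14 mm ahead of it and the grasp point (between the pads) lies 5 mm behind it (manip.tip_extent is the distance from the TCP to the fingertips, in m); z points along the fingers, y is the direction in which the jaws open and shut (so a half turn about z gives the same grasp; the last joint's range is limited). The gripper opens to 85 mm and grips with 20 to 120 N. Pads are 22 mm wide; open, the fingers measure 114 mm over their backs; the gripper's body (76 mm by 85 mm) begins 54 mm behind the grasp point. The pads swing forward as they close: fully open they stand 13 mm farther back than shut.
Start: joints at [1.151, 0.207, 1.542, -0, 1.393, -0.15], TCP at [0.153, 0.554, 0.245] pointing down, gripper open.
Joint ranges: [-2.73, 2.73], [-0.86, 2.22], [0.23, 2.46], [-1.11, 4.25], [0.08, 2.63], [-2.82, 2.82]. Speed limits (rad/s): [2.79, 2.79, 3.14, 3.14, 3.14, 3.14].

## Interface

Orientations are given as a unit quaternion [w, x, y, z].
In Python, from cell import manip gives the robot as it stands.
- The arm moves only by the tool play_rows, never from a script. Its arguments are lists of equal length, an entry for each row: "offset": the shift along the tool's x, y, z in m, a list of three; "turn": the turn, a rotation vector about the tool's x, y, z in rad, a list of three; "grip": the closure, from 0 (fully open) to 1 (shut). In form: {"offset": [[x, y, z], ...], "turn": [[wx, wy, wz], ...], "grip": [grip, ...]}. A call has 1 to 8 rows; each row is the pose to reach, as a shift and turn from the pose commanded when the call began, along the tool's axes at that moment; what a row does not reach only later rows make up. A row lasts 1/8 s, in which the tool goes at most 62.5 mm and 10.7 degrees, less where a joint would pass 70% of its speed; a pose out of reach is approached as far as the arm can. A call with a gripper value outside its range is refused whole. The fingers move at their own pace and stop on an object; "newtons" is the grip in N (left out, the last holds). Time passes only in rows, so rows that repeat a pose let the fingers close. It gives the time, the measured TCP pose, the force and the opening at its end, in the units of the state.
- manip.sense(): the state, without advancing time (a new reading comes with each control period).
- manip.grab_frame(name): name is "scene" or "top"; returns a dict with "image" (480x640x3 uint8, red, green, blue), "fovy" (degrees; the focal length in pixels is half the picture's height over the tangent of half this angle, whatever the lens; pixels are square), "cx", "cy" (the principal point, pixels), "origin" and "rotation" of the camera in the world. Camera axes: x right, y up, looking along -z (the intrinsics and any distortion apply to the point x, -y, -z); pixel columns grow to the right and rows downward; lengths in m; the calibration is good to about 2 mm. A picture is of the moment at which its call begins. There is no depth.
- manip.close_job(): hands the job in, once; it reports no verdict.
Trained networks look in the newest picture that a camera, given by its name, has taken for a name from the list of things; names that differ only in an ending like _2 or _b are one class to them, and where a whole thing is asked for, a point or a joint stands for the part that bears it (a point fixed in the world has none). Each returns a list of dicts, best first, with "conf" (0 to 1); they miss things now and then, are a little off and sometimes report something else, mostly with a low value. They report only what shows in the picture. A call takes as long as a camera call.
- manip.look_for(name, camera): "at" ([x, y, z] in m, in world coordinates, good to about 4 mm: the middle of the surface that is visible of it).
- manip.pinpoint(name, camera): "at" ([x, y, z] in m, in world coordinates, good to about 4 mm: a listed point, or the origin of a listed thing).
The state is a dict: "time_s": time; "joint_pos": joint angles; "qd": joint speeds; "joint_efforts": joint torques, N m; "tcp_pos": TCP position; "orientation": TCP orientation; "contact_force": force on the tool from outside, world axes, zero at the start; "moment": the same for the moment, N m; "finger_gap": finger opening in m.
Only numpy, scipy, OpenCV 4.12 (cv2) and the standard library are available. Lean on these libraries where they do the work, as an engineer would, in place of code of your own. Each camera call takes 0.05 s, during which the arm holds its last target. There are 200 camera calls.

## Working session

There is one attempt and no reset: what is moved stays moved. The work goes in short steps, Python scripts to look and compute and a tool call to move; the robot and the scene stay as the last step left them, time stands still between calls to the robot, and variables do not carry over. Pictures are saved under pics/ and viewed, about 8 in all and at most 12, crops included, and the job is handed in when it is done.

Besides the shell and the picture viewer there is one more tool, called after "Call:" as name(argument=value, ...) on one line, values as JSON. play_rows: Moves the arm, as the interface text tells. Its arguments: {"type":"object","properties":{"offset":{"type":"array"},"turn":{"type":"array"},"grip":{"type":"array"},"newtons":{"type":"number"}},"required":["offset","turn","grip"]}

```bash
ls; mkdir -p pics
python3 - <<'E'
from cell import manip
import cv2, numpy as np
np.set_printoptions(precision=4,suppress=True)
for c in ("scene","top"):
    f=manip.grab_frame(c)
    cv2.imwrite(f"pics/{c}0.png",f["image"][:,:,::-1])
    print(c,{k:v for k,v in f.items() if k!="image"})
    for n in ("bolt_a_grip","bolt_a_head","bolt_a_tip","chute_load","chute_mouth","chute_exit","hood_edge","lace_spool","black_tape"):
        print(n,[(np.round(d["at"],4).tolist(),round(d["conf"],2)) for d in manip.pinpoint(n,c)[:4]])
print(manip.sense())
E
```

```text
pics
scene {'fovy': 52.16460911038433, 'cx': 322.13919922457126, 'cy': 241.91959076094727, 'origin': array([0.059 , 0.5407, 1.0855]), 'rotation': array([-0.3184, -0.106 ,  0.3078,  0.8903])}
bolt_a_grip [([0.5529, 0.2691, 0.0121], 0.66)]
bolt_a_head []
bolt_a_tip [([0.4995, 0.2375, 0.0105], 0.54), ([0.6189, 0.1085, 0.0087], 0.33)]
chute_load [([0.5842, -0.1741, 0.1772], 0.88), ([0.6224, 0.1077, 0.0084], 0.16)]
chute_mouth [([0.5355, -0.1518, 0.1385], 0.73)]
chute_exit [([0.4407, -0.1018, 0.0629], 0.91)]
hood_edge [([0.5485, -0.1546, 0.3828], 0.65)]
lace_spool [([0.4142, -0.2743, -0.0042], 0.96)]
black_tape [([0.3451, 0.1459, -0.0027], 0.56)]
top {'fovy': 48.99958741266671, 'cx': 315.21974252459023, 'cy': 242.7399650541695, 'origin': array([ 0.309 , -0.0087,  1.3717]), 'rotation': array([ 0.7093,  0.0602, -0.0534, -0.7003])}
bolt_a_grip [([0.5487, 0.2668, 0.0134], 0.73), ([0.5849, -0.1748, 0.1781], 0.45)]
bolt_a_head [([0.5773, 0.2805, 0.0124], 0.67)]
bolt_a_tip [([0.4984, 0.2385, 0.0093], 0.72)]
chute_load [([0.5828, -0.1735, 0.1791], 0.61), ([0.6085, 0.1643, 0.0081], 0.58)]
chute_mouth [([0.5328, -0.1471, 0.1379], 0.63), ([0.626, 0.1105, 0.0102], 0.63)]
chute_exit [([0.4442, -0.0987, 0.0652], 0.75)]
hood_edge [([0.5471, -0.1518, 0.382], 0.97)]
lace_spool [([0.4171, -0.2686, -0.0019], 0.93)]
black_tape [([0.3439, 0.1462, -0.0003], 0.73)]
{'time_s': 1.0, 'joint_pos': array([ 1.1515,  0.2066,  1.5415,  0.    ,  1.3935, -0.1505]), 'qd': array([ 0.0033,  0.0003,  0.0009, -0.0025,  0.0002, -0.0011]), 'joint_efforts': array([  0.0009, -38.3043, -29.1988,  -0.0001,   0.0005,   0.    ]), 'tcp_pos': array([0.1527, 0.5543, 0.2453]), 'orientation': array([-0.   ,  0.134,  0.991, -0.   ]), 'contact_force': array([ 0.2243,  0.5704, -0.0704]), 'moment': array([-0.0394, -0.052 , -0.0372]), 'finger_gap': 0.08528001138880709}
```

View pics/scene0.png

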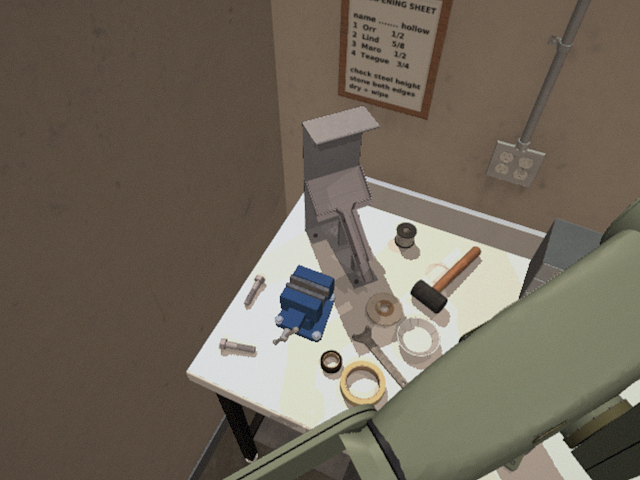

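View pics/top0.png

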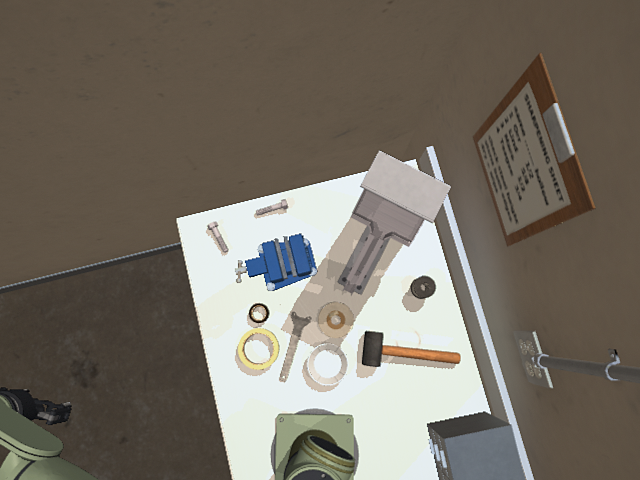

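The scene view shows bolt A at about (238,347), head left, and bolt B at about (255,290), head up. The top view has A at (219,238), B at (270,208), the vise at (285,258) next to B, and the chute running from (355,280) up to the hood at (405,185). Next I'll crop the bolts and triangulate.

```bash
cat > h.py <<'E'
import numpy as np, cv2
from scipy.spatial.transform import Rotation as R
from cell import manip
np.set_printoptions(precision=4,suppress=True)
def rot(q): return R.from_quat(np.asarray(q)[[1,2,3,0]])
def ray(f,u,v):
    fl=240/np.tan(np.radians(f["fovy"]/2))
    d=rot(f["rotation"]).apply([(u-f["cx"])/fl,-(v-f["cy"])/fl,-1]); return d/np.linalg.norm(d)
def proj(f,p):
    fl=240/np.tan(np.radians(f["fovy"]/2))
    c=rot(f["rotation"]).inv().apply(np.asarray(p)-f["origin"])
    return np.array([f["cx"]-fl*c[0]/c[2], f["cy"]+fl*c[1]/c[2]])
def tri(fs,ps):
    A=np.zeros((3,3));b=np.zeros(3);Ds=[ray(f,*p) for f,p in zip(fs,ps)]
    for f,d in zip(fs,Ds):
        P=np.eye(3)-np.outer(d,d);A+=P;b+=P@f["origin"]
    x=np.linalg.solve(A,b)
    return x,[np.linalg.norm((np.eye(3)-np.outer(d,d))@(x-f["origin"])) for f,d in zip(fs,Ds)]
def rel(p,Rm):
    "shift and turn, in the present tool axes, to TCP p with tool axes Rm (columns)"
    s=manip.sense();r0=rot(s["orientation"])
    return r0.inv().apply(np.asarray(p)-s["tcp_pos"]),(r0.inv()*R.from_matrix(Rm)).as_rotvec()
E
python3 - <<'E'
from h import *
print(manip.tip_extent)
F={c:manip.grab_frame(c) for c in("scene","top")}
im=np.zeros((600,800,3),np.uint8)
for i,(c,(u,v)) in enumerate([("scene",(238,347)),("scene",(254,291)),("top",(219,238)),("top",(270,208))]):
    cr=F[c]["image"][v-25:v+25,u-33:u+33,::-1]
    im[(i//2)*300:(i//2)*300+300,(i%2)*400:(i%2)*400+396]=cv2.resize(cr,None,fx=6,fy=6,interpolation=cv2.INTER_CUBIC)
cv2.imwrite("pics/crops.png",im)
for n in("bolt_a_grip","bolt_b_grip","bolt_b_head","bolt_b_tip","chute_load","chute_mouth","chute_exit","hood_edge"):
    for c in F: print(n,c,[(np.round(d["at"],4).tolist(),round(d["conf"],2),proj(F[c],d["at"]).round(1).tolist()) for d in manip.pinpoint(n,c)[:3]])
E
```

```text
0.014
bolt_a_grip scene [([0.5527, 0.2691, 0.0103], 0.59, [230.4, 346.5])]
bolt_a_grip top [([0.5498, 0.2647, 0.0107], 0.77, [216.9, 234.0])]
bolt_b_grip scene [([0.6221, 0.109, 0.009], 0.54, [256.3, 287.3])]
bolt_b_grip top [([0.6255, 0.1093, 0.0112], 0.76, [276.6, 206.5]), ([0.5839, -0.1747, 0.1786], 0.72, [392.8, 209.0])]
bolt_b_head scene [([0.6327, 0.0856, 0.0102], 0.57, [259.5, 279.1])]
bolt_b_head top [([0.637, 0.0853, 0.01], 0.58, [285.8, 202.5])]
bolt_b_tip scene [([0.603, 0.1608, 0.0095], 0.59, [247.4, 304.6])]
bolt_b_tip top [([0.6082, 0.163, 0.0063], 0.54, [256.4, 213.1])]
chute_load scene [([0.584, -0.1758, 0.1791], 0.77, [337.6, 187.1])]
chute_load top [([0.5856, -0.1766, 0.1812], 0.82, [393.8, 208.0])]
chute_mouth scene [([0.5326, -0.1502, 0.1405], 0.97, [346.8, 212.4])]
chute_mouth top [([0.5329, -0.1501, 0.1393], 0.9, [380.4, 233.5])]
chute_exit scene [([0.4447, -0.0994, 0.0642], 0.74, [360.5, 259.9]), ([0.5003, 0.2386, 0.0102], 0.27, [255.3, 350.3])]
chute_exit top [([0.4454, -0.0982, 0.0655], 0.76, [356.4, 273.1])]
hood_edge scene [([0.5468, -0.156, 0.3787], 0.79, [348.3, 136.1])]
hood_edge top [([0.5452, -0.1483, 0.3804], 0.61, [393.7, 205.0])]
```

View pics/crops.png

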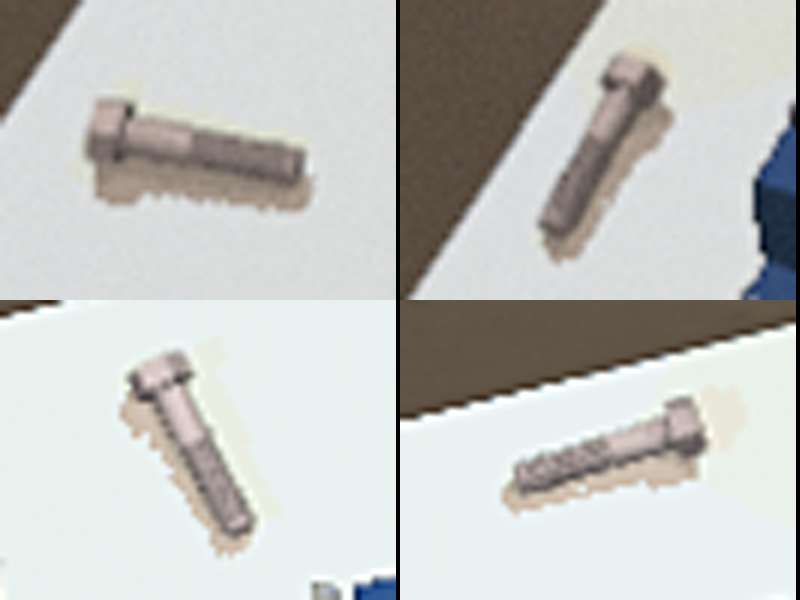

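The crops show both bolts clearly. In crop pixels A's head is at (91,128) and tip at (300,166) in scene, and (157,358) and (238,530) in top. B's are (637,62) and (553,228) in scene, and (705,425) and (518,477) in top.

```bash
cat > plan.py <<'E'
from h import *
def axes(x,z):
    x=np.array(x,float);z=np.array(z,float);z/=np.linalg.norm(z);x-=z*(x@z);x/=np.linalg.norm(x)
    return np.c_[x,np.cross(z,x),z]
E
python3 - <<'E'
from plan import *
F={c:manip.grab_frame(c) for c in("scene","top")};fs=[F["scene"],F["top"]]
for n,a,b in [("Ahead",(219.75,342.9),(211.75,222.25)),("Atip",(254.6,349.2),(225.3,250.9)),("Bhead",(260.1,275.9),(287.4,203.4)),("Btip",(246.1,303.6),(256.2,212.0))]:
    print(n,*tri(fs,[a,b]))
for n in("Agrip","Bgrip"):
    print(n,tri(fs,{"Agrip":[(230.4,346.5),(216.9,234.)],"Bgrip":[(256.3,287.3),(276.6,206.5)]}[n]))
for n,p in {"load":[(337.6,187.1),(393.8,208.)],"mouth":[(346.8,212.4),(380.4,233.5)],"exit":[(360.5,259.9),(356.4,273.1)],"hood":[(348.3,136.1),(393.7,205.)]}.items(): print(n,*tri(fs,p))
# vise extents: top front corner pixels
for z in(0,.05,.08):
  f=F["top"]
  for uv in((262,240),(300,234)):
    d=ray(f,*uv);print("vise",z,f["origin"]+d*(z-f["origin"][2])/d[2])
E
```

```text
Ahead [0.5804 0.2792 0.01  ] [np.float64(0.0010941686869971304), np.float64(0.0010941686869969573)]
Atip [0.5034 0.2393 0.0138] [np.float64(0.0015634996439730735), np.float64(0.0015634996439731995)]
Bhead [0.6331 0.0808 0.0188] [np.float64(0.0006852990053163083), np.float64(0.0006852990053162469)]
Btip [0.6086 0.1621 0.011 ] [np.float64(0.0017510549720669538), np.float64(0.0017510549720670047)]
Agrip (array([0.5527, 0.267 , 0.0056]), [np.float64(0.002301890995620049), np.float64(0.0023018909956199303)])
Bgrip (array([0.625 , 0.1088, 0.0068]), [np.float64(0.0018641129510471727), np.float64(0.001864112951047048)])
load [ 0.5861 -0.1775  0.1767] [np.float64(0.0005981236851731462), np.float64(0.0005981236851729516)]
mouth [ 0.5325 -0.15    0.1409] [np.float64(0.000165927905060508), np.float64(0.00016592790506046455)]
exit [ 0.445  -0.0986  0.065 ] [np.float64(0.0006815799471795193), np.float64(0.0006815799471795685)]
hood [ 0.5427 -0.1481  0.3862] [np.float64(0.0012255504740020012), np.float64(0.0012255504740018366)]
vise 0 [0.5371 0.1467 0.    ]
vise 0 [0.5544 0.0465 0.    ]
vise 0.05 [0.5287 0.141  0.05  ]
vise 0.05 [0.5454 0.0445 0.05  ]
vise 0.08 [0.5238 0.1376 0.08  ]
vise 0.08 [0.5401 0.0433 0.08  ]
```

```bash
cat >> plan.py <<'E'
az=lambda d:np.array([np.cos(np.radians(d)),np.sin(np.radians(d)),0])
Z=np.array([0,0,1.])
T={"A":(np.array([.552,.2665,0]),axes(az(207.8),-Z)),"B":(np.array([.6245,.1105,0]),axes(az(109),-Z))}
h=az(-28.3);load=np.array([.5834,-.1756,.1774])
s,c=np.sin(np.radians(35)),np.cos(np.radians(35))
xc=c*h+s*Z;zc=-s*h+c*Z
RL=axes(-xc,-zc)
E
python3 - <<'E'
from plan import *
print(rel(T["A"][0]+Z*.08,T["A"][1]))
E
```

```text
(array([-0.4614, -0.1715,  0.1653]), array([-0.    , -0.0001, -0.754 ]))
```

Call:
play_rows(offset=[[-0.461,-0.171,0.165],[-0.461,-0.171,0.165],[-0.461,-0.171,0.165],[-0.461,-0.171,0.165],[-0.461,-0.171,0.165],[-0.461,-0.171,0.165],[-0.461,-0.171,0.165],[-0.461,-0.171,0.165]], turn=[[0,0,-0.754],[0,0,-0.754],[0,0,-0.754],[0,0,-0.754],[0,0,-0.754],[0,0,-0.754],[0,0,-0.754],[0,0,-0.754]], grip=[0.35,0.35,0.35,0.35,0.35,0.35,0.35,0.35], newtons=60)

```text
time_s: 3.0
tcp_pos: [0.5256, 0.286, 0.0914]
orientation: [0.0, -0.24, 0.971, 0.0]
contact_force: [0.7, -0.4, -0.6]
finger_gap: 0.0557
```

```bash
cat > go.py <<'E'
import sys
from plan import *
n,hgt=sys.argv[1],float(sys.argv[2])
if n=="L": a=rel(load+zc*hgt,RL)
else: a=rel(T[n][0]+Z*hgt,T[n][1])
S=manip.sense();print(*a,"t",S["time_s"],"tcp",S["tcp_pos"],"F",S["contact_force"],"gap",S["finger_gap"],"q",S["joint_pos"])
E
python3 go.py A .016
```

```text
[-0.0142 -0.0295  0.0754] [ 0.0001  0.0009 -0.0002] t 3.0 tcp [0.5256 0.286  0.0914] F [ 0.7293 -0.4164 -0.5643] gap 0.05567966661261446 q [ 0.3536  0.419   1.6089  0.0002  1.1129 -1.7023]
```

Call:
play_rows(offset=[[0,0,0],[0,0,0]], turn=[[0,0,0],[0,0,0]], grip=[0.35,0.35])

```text
time_s: 3.25
tcp_pos: [0.5236, 0.2872, 0.0916]
orientation: [-0.0, -0.24, 0.971, 0.0]
contact_force: [0.3, -0.8, 0.2]
finger_gap: 0.0557
```

```bash
python3 go.py A .016
```

```text
[-0.0155 -0.0316  0.0756] [ 0.0006 -0.0008 -0.0008] t 3.25 tcp [0.5236 0.2872 0.0916] F [ 0.2696 -0.7632  0.1704] gap 0.055735197882071194 q [ 0.3566  0.4175  1.6106  0.0006  1.1144 -1.6989]
```

Call:
play_rows(offset=[[-0.0155,-0.0315,0.02],[-0.0155,-0.0315,0.04],[-0.0155,-0.0315,0.065],[-0.0155,-0.0315,0.0755],[-0.0155,-0.0315,0.0755],[-0.0155,-0.0315,0.0755],[-0.0155,-0.0315,0.0755],[-0.0155,-0.0315,0.0755]], turn=[[0,0,0],[0,0,0],[0,0,0],[0,0,0],[0,0,0],[0,0,0],[0,0,0],[0,0,0]], grip=[0.35,0.35,0.35,0.35,0.35,0.35,0.7,1])

```text
time_s: 4.25
tcp_pos: [0.5529, 0.2668, 0.0171]
orientation: [0.001, -0.24, 0.971, 0.0]
contact_force: [-0.6, -0.5, 0.4]
finger_gap: 0.0198
```

```bash
python3 - <<'E'
from plan import *
im=[]
for c,pp in(("scene",(238,347)),("top",(219,238))):
    f=manip.grab_frame(c);u,v=pp
    im.append(cv2.resize(f["image"][v-40:v+40,u-33:u+33,::-1],None,fx=6,fy=6,interpolation=cv2.INTER_CUBIC))
cv2.imwrite("pics/gA.png",np.hstack(im))
E
python3 go.py A .016
```

```text
[0.001  0.0003 0.0012] [-0.0004  0.0013 -0.0001] t 4.35 tcp [0.553  0.2666 0.0172] F [-0.1325 -0.1257  2.8485] gap 0.013595006747983782 q [ 0.3085  0.5536  1.5918 -0.0001  0.9949 -1.7474]
```

View pics/gA.png

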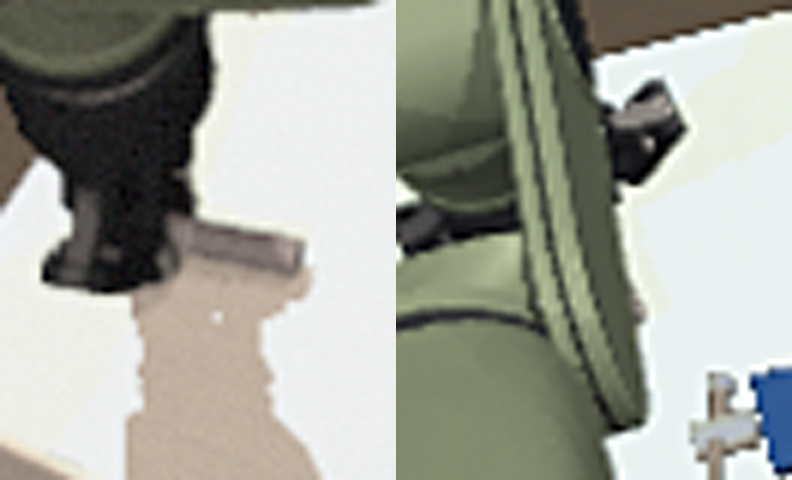

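The scene crop shows the shank leaving the jaws, tip at (295,250) in the crop. The gap reads 13.6 mm against a 16 mm shank, so I'll let it settle and check.

Call:
play_rows(offset=[[0,0,0],[0,0,0]], turn=[[0,0,0],[0,0,0]], grip=[1,1])

```text
time_s: 4.6
tcp_pos: [0.553, 0.2666, 0.0172]
orientation: [0.001, -0.24, 0.971, -0.0]
contact_force: [-1.8, -0.7, 5.5]
finger_gap: 0.0136
```

Call:
play_rows(offset=[[0,0,-0.004],[0,0,-0.01],[0,0,-0.01]], turn=[[0,0,0],[0,0,0],[0,0,0]], grip=[1,1,1])

```text
time_s: 4.97
tcp_pos: [0.5525, 0.2666, 0.0265]
orientation: [0.0, -0.24, 0.971, 0.0]
contact_force: [0.1, 0.4, -1.6]
finger_gap: 0.0137
```

The force of -1.6 N matches the bolt's weight, so bolt A is held. I'll lift it clear of the vise and move to the pre-approach above the tray.

```bash
python3 go.py L .17; python3 -c "
from plan import *
print(manip.sense()['tcp_pos'],RL)"
```

```text
[ 0.2331 -0.3247 -0.2902] [ 0.2989 -0.5602  0.9474] t 4.975 tcp [0.5525 0.2666 0.0265] F [ 0.1172  0.4213 -1.5684] gap 0.013727461489362932 q [ 0.3086  0.539   1.5907  0.      1.0114 -1.7474]
[0.5525 0.2666 0.0265] [[-0.7212  0.4741  0.505 ]
 [ 0.3884  0.8805 -0.2719]
 [-0.5736  0.     -0.8192]]
```

Call:
play_rows(offset=[[0,0,-0.06],[0,0,-0.12],[0,0,-0.18],[0.0466,-0.065,-0.21],[0.0932,-0.13,-0.24],[0.14,-0.195,-0.26],[0.1865,-0.26,-0.28],[0.233,-0.325,-0.29]], turn=[[0,0,0],[0,0,0],[0,0,0],[0.049,-0.093,0.157],[0.099,-0.186,0.315],[0.149,-0.28,0.473],[0.199,-0.373,0.631],[0.249,-0.466,0.789]], grip=[1,1,1,1,1,1,1,1])

```text
time_s: 5.98
tcp_pos: [0.5107, -0.0309, 0.2969]
orientation: [0.245, 0.152, 0.955, -0.062]
contact_force: [0.6, -0.3, -2.5]
finger_gap: 0.0134
```

Call:
play_rows(offset=[[0,0,0],[0,0,0]], turn=[[0,0,0],[0,0,0]], grip=[1,1])

```text
time_s: 6.22
tcp_pos: [0.5111, -0.0293, 0.2959]
orientation: [0.243, 0.15, 0.956, -0.061]
contact_force: [0.2, -0.2, -1.5]
finger_gap: 0.0138
```

```bash
python3 go.py L .13
```

```text
[-0.0284 -0.1025  0.0346] [ 0.0527 -0.1015  0.1683] t 6.225 tcp [ 0.5111 -0.0293  0.2959] F [ 0.215  -0.1846 -1.4677] gap 0.013791892408138502 q [-0.1554 -0.2536  1.9652 -0.1481  0.9412 -1.3569]
```

Call:
play_rows(offset=[[-0.012,-0.05,0.012],[-0.0285,-0.1025,0.0345],[-0.0285,-0.1025,0.0345],[-0.0285,-0.1025,0.0345]], turn=[[0.026,-0.05,0.084],[0.053,-0.1015,0.168],[0.053,-0.1015,0.168],[0.053,-0.1015,0.168]], grip=[1,1,1,1])

```text
time_s: 6.72
tcp_pos: [0.5186, -0.1394, 0.2838]
orientation: [0.291, 0.232, 0.925, -0.073]
contact_force: [0.4, 0.8, -2.0]
finger_gap: 0.0133
```

```bash
python3 go.py L .021
python3 - <<'E'
from plan import *
im=[]
f={c:manip.grab_frame(c) for c in("scene","top")}
for c in f:
    u,v=proj(f[c],load+zc*.1).astype(int)
    im.append(cv2.resize(f[c]["image"][v-60:v+60,u-66:u+66,::-1],None,fx=3,fy=3,interpolation=cv2.INTER_CUBIC))
    for n in("bolt_a_tip","bolt_a_head"):print(c,n,[(np.round(d["at"],4),round(d["conf"],2)) for d in manip.pinpoint(n,c)[:3]])
cv2.imwrite("pics/pA.png",np.hstack(im))
S=manip.sense();r=rot(S["orientation"])
print("expected tip,head",S["tcp_pos"]+r.apply([.054,0,.006]),S["tcp_pos"]+r.apply([-.03,0,.006]))
E
```

```text
[ 0.0002 -0.0013  0.1087] [ 0.0008 -0.0009  0.0018] t 6.725 tcp [ 0.5186 -0.1394  0.2838] F [ 0.3901  0.8161 -2.0409] gap 0.013286434956291547 q [-0.3907 -0.2437  2.0176 -0.0845  0.762  -1.4267]
scene bolt_a_tip [(array([ 0.48  , -0.1181,  0.2455]), 0.5)]
scene bolt_a_head []
top bolt_a_tip []
top bolt_a_head []
expected tip,head [ 0.4828 -0.1201  0.2489] [ 0.5434 -0.1525  0.2972]
```

View pics/pA.png

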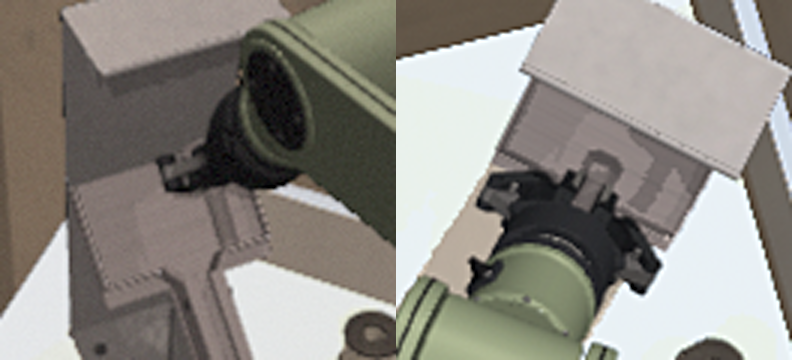

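The scene crop shows the gripper below the hood edge, fingers over the tray centre and shank pointing down-slope. The network's tip is within 5 mm of the expected point. Now I'll lower it.

Call:
play_rows(offset=[[0,-0.001,0.04],[0,-0.001,0.075],[0,-0.001,0.095],[0,-0.001,0.104],[0,-0.001,0.106],[0,-0.001,0.106]], turn=[[0,0,0],[0,0,0],[0,0,0],[0,0,0],[0,0,0],[0,0,0]], grip=[1,1,1,1,1,1])

```text
time_s: 7.78
tcp_pos: [0.5718, -0.17, 0.1987]
orientation: [0.293, 0.233, 0.925, -0.074]
contact_force: [-0.3, 0.4, -1.3]
finger_gap: 0.0134
```

```bash
python3 go.py L .021
```

```text
[0.0017 0.0006 0.0038] [0.     0.0026 0.0011] t 7.775 tcp [ 0.5718 -0.17    0.1987] F [-0.3469  0.3927 -1.3161] gap 0.013409722548446025 q [-0.4091  0.0064  1.9902 -0.0958  0.5352 -1.42  ]
```

Call:
play_rows(offset=[[0.001,0,0.002],[0.001,0,0.004],[0.001,0,0.004]], turn=[[0,0,0],[0,0,0],[0,0,0]], grip=[1,1,1])

```text
time_s: 8.15
tcp_pos: [0.5727, -0.1708, 0.194]
orientation: [0.292, 0.233, 0.925, -0.074]
contact_force: [0.0, 0.5, -1.9]
finger_gap: 0.0135
```

Call:
play_rows(offset=[[0,0,0],[0,0,0],[0,0,0],[0,0,0],[0,0,0],[0,0,0]], turn=[[0,0,0],[0,0,0],[0,0,0],[0,0,0],[0,0,0],[0,0,0]], grip=[0.4,0.4,0.4,0.4,0.4,0.4])

```text
time_s: 8.9
tcp_pos: [0.5728, -0.1708, 0.1939]
orientation: [0.292, 0.233, 0.925, -0.074]
contact_force: [0.3, 0.6, 0.0]
finger_gap: 0.0512
```

```bash
python3 go.py L .13
python3 - <<'E'
from plan import *
im=[]
ex=load-.196*xc
f={c:manip.grab_frame(c) for c in("scene","top")}
for c in f:
    u,v=proj(f[c],load-xc*.1).astype(int)
    im.append(cv2.resize(f[c]["image"][v-70:v+70,u-60:u+60,::-1],None,fx=3.3,fy=3.3,interpolation=cv2.INTER_CUBIC))
    for n in("bolt_a_tip","bolt_a_head"):print(c,n,[(np.round(d["at"],4),round(d["conf"],2)) for d in manip.pinpoint(n,c)[:3]])
cv2.imwrite("pics/rA.png",np.hstack(im))
print("expected",ex-.06*xc,ex+.022*xc)
E
```

```text
[-0.0002  0.0008 -0.1098] [-0.0003  0.0012  0.0008] t 8.9 tcp [ 0.5728 -0.1708  0.1939] F [0.2912 0.5563 0.0486] gap 0.05116209929734588 q [-0.4098  0.0167  1.9907 -0.0969  0.5257 -1.4188]
scene bolt_a_tip [(array([ 0.4399, -0.1017,  0.091 ]), 0.61)]
scene bolt_a_head [(array([ 0.441 , -0.1025,  0.0894]), 0.66)]
top bolt_a_tip [(array([0.631 , 0.0835, 0.0075]), 0.57), (array([ 0.38  , -0.0742,  0.0282]), 0.5)]
top bolt_a_head [(array([ 0.4403, -0.0984,  0.0862]), 0.54)]
expected [ 0.3988 -0.0762  0.0306] [ 0.4579 -0.108   0.0776]
```

View pics/rA.png

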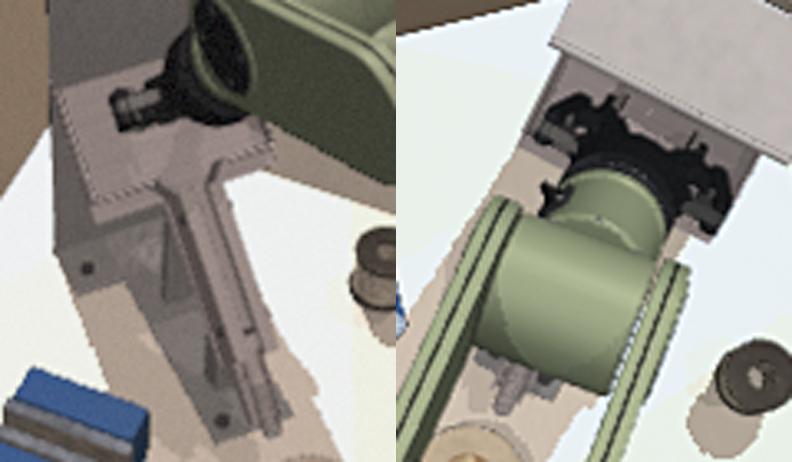

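Bolt A is down at the fork: its thread lies on the tongue at about (262,405) in the crop. I'll back out along the tool axis.

Call:
play_rows(offset=[[0,0,-0.03],[0,0,-0.08],[0,0,-0.13],[0,0,-0.15],[0,0,-0.15],[0,0,-0.15]], turn=[[0,0,0],[0,0,0],[0,0,0],[0,0,0],[0,0,0],[0,0,0]], grip=[0.4,0.4,0.4,0.4,0.4,0.4])

```text
time_s: 9.95
tcp_pos: [0.4966, -0.1299, 0.3154]
orientation: [0.291, 0.233, 0.925, -0.074]
contact_force: [-0.3, -0.8, 0.4]
finger_gap: 0.0511
```

```bash
python3 go.py B .15
```

```text
[0.0957 0.2724 0.1346] [0.2266 0.5817 0.7222] t 9.95 tcp [ 0.4966 -0.1299  0.3154] F [-0.3037 -0.7692  0.3608] gap 0.05107606337520501 q [-0.3882 -0.3338  2.0174 -0.0811  0.8521 -1.4314]
```

Call:
play_rows(offset=[[0,0.06,0],[0,0.12,0],[0.01,0.18,0.01],[0.035,0.215,0.045],[0.06,0.245,0.08],[0.085,0.265,0.115],[0.0955,0.272,0.1345],[0.0955,0.272,0.1345]], turn=[[0,0,0],[0,0,0],[0.043,0.11,0.136],[0.085,0.219,0.272],[0.128,0.33,0.408],[0.17,0.437,0.543],[0.213,0.547,0.68],[0.2266,0.5817,0.722]], grip=[0.4,0.4,0.4,0.4,0.4,0.4,0.4,0.4])

```text
time_s: 10.95
tcp_pos: [0.6234, 0.1091, 0.1461]
orientation: [-0.003, 0.581, 0.814, -0.002]
contact_force: [-1.1, 0.1, 0.7]
finger_gap: 0.0508
```

Call:
play_rows(offset=[[0,0,0],[0,0,0]], turn=[[0,0,0],[0,0,0]], grip=[0.4,0.4])

```text
time_s: 11.2
tcp_pos: [0.6251, 0.11, 0.1528]
orientation: [0.002, 0.58, 0.815, 0.001]
contact_force: [-0.6, 0.2, 1.0]
finger_gap: 0.0512
```

```bash
python3 go.py B .016; python3 -c "
from plan import *
S=manip.sense();print(rot(S['orientation']).as_matrix())
for c in('scene','top'):
    f=manip.grab_frame(c)
    for n in('bolt_b_grip','bolt_b_tip','bolt_b_head'):print(c,n,[(np.round(d['at'],4),round(d['conf'],2)) for d in manip.pinpoint(n,c)[:3]])"
```

```text
[ 0.001  -0.0009  0.1368] [0.0034 0.0025 0.0013] t 11.2 tcp [0.6251 0.11   0.1528] F [-0.6382  0.2199  1.0182] gap 0.05124445147524394 q [ 0.0386  0.4118  1.4752 -0.0014  1.2505 -0.2939]
[[-0.3268  0.9451  0.0041]
 [ 0.9451  0.3268 -0.0012]
 [-0.0025  0.0034 -1.    ]]
scene bolt_b_grip [(array([0.6196, 0.109 , 0.0117]), 0.71)]
scene bolt_b_tip [(array([0.6052, 0.1634, 0.0112]), 0.49)]
scene bolt_b_head [(array([0.6295, 0.0861, 0.0105]), 0.55)]
top bolt_b_grip []
top bolt_b_tip []
top bolt_b_head [(array([ 0.415 , -0.2679, -0.0049]), 0.74)]
```

Descend and grip B, keeping the settled offset.

Call:
play_rows(offset=[[0.001,-0.002,0.06],[0.001,-0.002,0.1],[0.001,-0.002,0.125],[0.001,-0.002,0.137],[0.001,-0.002,0.137],[0.001,-0.002,0.137],[0.001,-0.002,0.137],[0.001,-0.002,0.137]], turn=[[0,0,0],[0,0,0],[0,0,0],[0,0,0],[0,0,0],[0,0,0],[0,0,0],[0,0,0]], grip=[0.4,0.4,0.4,0.4,0.4,0.4,0.7,1])

```text
time_s: 12.6
tcp_pos: [0.6238, 0.1102, 0.0157]
orientation: [0.002, 0.581, 0.814, 0.001]
contact_force: [-1.0, -0.8, 2.9]
finger_gap: 0.0156
```

Call:
play_rows(offset=[[0,0,0],[0,0,0],[0,0,-0.004],[0,0,-0.01],[0,0,-0.01]], turn=[[0,0,0],[0,0,0],[0,0,0],[0,0,0],[0,0,0]], grip=[1,1,1,1,1])

```text
time_s: 13.22
tcp_pos: [0.6231, 0.1102, 0.0247]
orientation: [0.001, 0.581, 0.814, 0.0]
contact_force: [-0.1, -0.5, -2.6]
finger_gap: 0.0135
```

```bash
python3 go.py L .17
```

```text
[-0.186  -0.1962 -0.292 ] [-0.2262 -0.5801 -0.7215] t 13.225 tcp [0.6231 0.1102 0.0247] F [-0.1377 -0.478  -2.5658] gap 0.013479368870924335 q [ 0.0387  0.5731  1.5395 -0.0009  1.0269 -0.2927]
```

Call:
play_rows(offset=[[0,0,-0.06],[0,0,-0.12],[0,0,-0.18],[-0.011,-0.011,-0.2],[-0.023,-0.023,-0.225],[-0.034,-0.034,-0.25],[-0.045,-0.045,-0.27],[-0.0565,-0.057,-0.292]], turn=[[0,0,0],[0,0,0],[0,0,0],[-0.043,-0.11,-0.136],[-0.085,-0.219,-0.272],[-0.128,-0.33,-0.408],[-0.17,-0.437,-0.543],[-0.213,-0.547,-0.68]], grip=[1,1,1,1,1,1,1,1])

```text
time_s: 14.22
tcp_pos: [0.5862, 0.0384, 0.3167]
orientation: [0.277, 0.253, 0.924, -0.07]
contact_force: [-0.3, -0.7, -2.9]
finger_gap: 0.0136
```

Call:
play_rows(offset=[[0,0,0],[0,0,0]], turn=[[0,0,0],[0,0,0]], grip=[1,1])

```text
time_s: 14.48
tcp_pos: [0.5869, 0.0386, 0.316]
orientation: [0.275, 0.256, 0.924, -0.069]
contact_force: [0.3, 0.5, -2.2]
finger_gap: 0.0136
```

```bash
python3 go.py L .13
```

```text
[-0.0108 -0.1894  0.0424] [-0.0138 -0.0354 -0.0432] t 14.475 tcp [0.5869 0.0386 0.316 ] F [ 0.2598  0.507  -2.2265] gap 0.013584230978785057 q [ 0.0752 -0.0619  1.7822 -0.3795  0.9629 -0.8089]
```

Call:
play_rows(offset=[[-0.003,-0.06,0.005],[-0.007,-0.12,0.012],[-0.0108,-0.175,0.025],[-0.0108,-0.1894,0.0424],[-0.0108,-0.1894,0.0424],[-0.0108,-0.1894,0.0424],[-0.0108,-0.1894,0.0424]], turn=[[-0.0138,-0.0354,-0.0432],[-0.0138,-0.0354,-0.0432],[-0.0138,-0.0354,-0.0432],[-0.0138,-0.0354,-0.0432],[-0.0138,-0.0354,-0.0432],[-0.0138,-0.0354,-0.0432],[-0.0138,-0.0354,-0.0432]], grip=[1,1,1,1,1,1,1])

```text
time_s: 15.35
tcp_pos: [0.519, -0.1397, 0.2852]
orientation: [0.293, 0.231, 0.925, -0.074]
contact_force: [-1.0, 0.2, -1.2]
finger_gap: 0.0135
```

```bash
python3 go.py L .021
python3 - <<'E'
from plan import *
im=[]
f={c:manip.grab_frame(c) for c in("scene","top")}
for c in f:
    u,v=proj(f[c],load+zc*.06).astype(int)
    im.append(cv2.resize(f[c]["image"][v-60:v+60,u-66:u+66,::-1],None,fx=3,fy=3,interpolation=cv2.INTER_CUBIC))
    for n in("bolt_a_tip","bolt_a_head"):print(c,n,[(np.round(d["at"],4),round(d["conf"],2)) for d in manip.pinpoint(n,c)[:3]])
cv2.imwrite("pics/pB.png",np.hstack(im))
S=manip.sense();r=rot(S["orientation"])
print("expected tip,head",S["tcp_pos"]+r.apply([.054,0,.006]),S["tcp_pos"]+r.apply([-.03,0,.006]))
E
```

```text
[ 0.0017 -0.0012  0.1096] [0.0015 0.0022 0.003 ] t 15.35 tcp [ 0.519  -0.1397  0.2852] F [-0.9895  0.153  -1.1828] gap 0.013502357119680708 q [-0.3915 -0.2458  2.0173 -0.0832  0.761  -1.4296]
scene bolt_a_tip [(array([ 0.3857, -0.0753,  0.0297]), 0.61)]
scene bolt_a_head [(array([ 0.438 , -0.0977,  0.0941]), 0.69)]
top bolt_a_tip []
top bolt_a_head []
expected tip,head [ 0.4824 -0.1209  0.2489] [ 0.543  -0.1533  0.2972]
```

View pics/pB.png

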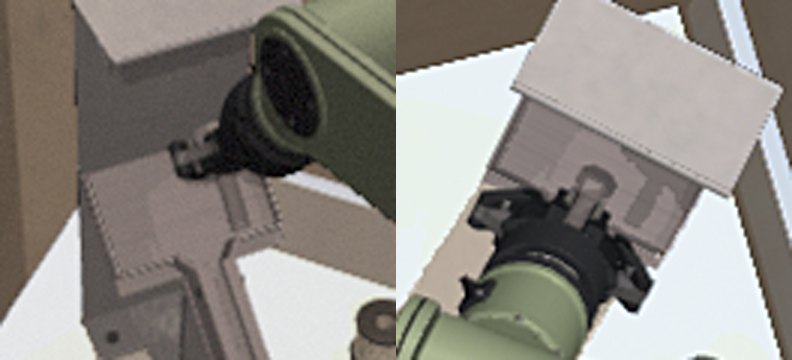

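The pose matches A's: gripper centred over the tray, below the hood edge. I'll repeat the same placing.

Call:
play_rows(offset=[[0.001,-0.001,0.04],[0.001,-0.001,0.075],[0.001,-0.001,0.095],[0.001,-0.001,0.105],[0.001,-0.001,0.108],[0.001,-0.001,0.11],[0.001,-0.001,0.11],[0.001,-0.001,0.11]], turn=[[0,0,0],[0,0,0],[0,0,0],[0,0,0],[0,0,0],[0,0,0],[0,0,0],[0,0,0]], grip=[1,1,1,1,1,1,1,1])

```text
time_s: 16.65
tcp_pos: [0.5728, -0.1711, 0.1948]
orientation: [0.293, 0.232, 0.925, -0.074]
contact_force: [-0.3, 0.1, -1.6]
finger_gap: 0.0136
```

```bash
python3 go.py L .021
```

```text
[ 0.0006  0.001  -0.0002] [0.0004 0.003  0.0019] t 16.65 tcp [ 0.5728 -0.1711  0.1948] F [-0.2985  0.0639 -1.5939] gap 0.013632708515672526 q [-0.4107  0.0149  1.9912 -0.0948  0.5253 -1.4225]
```

Call:
play_rows(offset=[[0,0,0],[0,0,0],[0,0,0],[0,0,0],[0,0,0],[0,0,0],[0,0,0],[0,0,0]], turn=[[0,0,0],[0,0,0],[0,0,0],[0,0,0],[0,0,0],[0,0,0],[0,0,0],[0,0,0]], grip=[0.4,0.4,0.4,0.4,0.4,0.4,0.4,0.4])

```text
time_s: 17.65
tcp_pos: [0.5727, -0.171, 0.194]
orientation: [0.292, 0.232, 0.925, -0.074]
contact_force: [0.4, 0.4, 0.3]
finger_gap: 0.0508
```

Call:
play_rows(offset=[[0,0,-0.03],[0,0,-0.08],[0,0,-0.13],[0,0,-0.16],[0,0.06,-0.16],[0,0.12,-0.16],[0,0.18,-0.16],[0,0.18,-0.16]], turn=[[0,0,0],[0,0,0],[0,0,0],[0,0,0],[0,0,0],[0,0,0],[0,0,0],[0,0,0]], grip=[0.4,0.4,0.4,0.4,0.4,0.4,0.4,0.4])

```text
time_s: 18.65
tcp_pos: [0.578, 0.0353, 0.3243]
orientation: [0.292, 0.229, 0.926, -0.073]
contact_force: [0.1, -0.1, -1.3]
finger_gap: 0.0512
```

Run:
```python
from plan import *
im=[]
ex=load-.196*xc
f={c:manip.grab_frame(c) for c in("scene","top")}
for c in f:
    u,v=proj(f[c],load-xc*.1).astype(int)
    im.append(cv2.resize(f[c]["image"][v-55:v+55,u-36:u+36,::-1],None,fx=5.4,fy=5.4,interpolation=cv2.INTER_CUBIC))
    for n in("bolt_a_tip","bolt_a_head","bolt_a_grip","lace_spool","black_tape"):print(c,n,[(np.round(d["at"],4),round(d["conf"],2)) for d in manip.pinpoint(n,c)[:3]])
cv2.imwrite("pics/rB.png",np.hstack(im))
print("expected tips/heads",ex-.064*xc,ex+.02*xc,ex+.02*xc,ex+.104*xc)
print(manip.sense()["contact_force"])
```

```text
scene bolt_a_tip [(array([ 0.3768, -0.0734,  0.0355]), 0.45)]
scene bolt_a_head [(array([ 0.4409, -0.1018,  0.0926]), 0.7)]
scene bolt_a_grip [(array([ 0.4197, -0.0871,  0.0697]), 0.53), (array([ 0.4439, -0.1001,  0.0631]), 0.37)]
scene lace_spool [(array([ 0.4157, -0.2731, -0.0036]), 0.65)]
scene black_tape [(array([0.3467, 0.1468, 0.0002]), 0.78)]
top bolt_a_tip [(array([ 0.5825, -0.1766,  0.1775]), 0.7), (array([ 0.3776, -0.0742,  0.0355]), 0.67)]
top bolt_a_head [(array([ 0.4421, -0.0976,  0.0842]), 0.49)]
top bolt_a_grip [(array([ 0.4182, -0.0887,  0.0674]), 0.61)]
top lace_spool [(array([ 0.4183, -0.267 , -0.0032]), 0.63)]
top black_tape [(array([ 0.3443,  0.1486, -0.0004]), 0.54)]
expected tips/heads [ 0.3959 -0.0746  0.0283] [ 0.4565 -0.1073  0.0765] [ 0.4565 -0.1073  0.0765] [ 0.517  -0.1399  0.1246]
[-0.0431  0.0364 -0.8209]
```

View pics/rB.png

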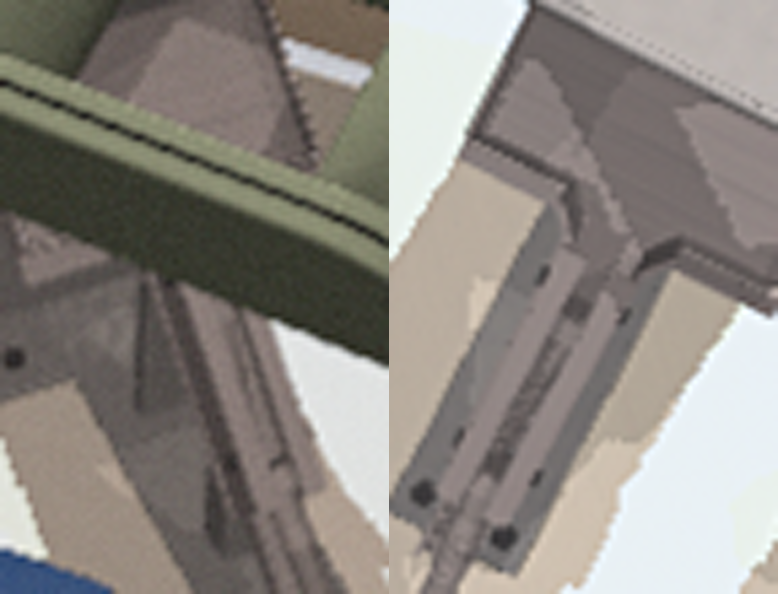

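The slit in the top crop shows the second bolt: thread at about (535,400), upper end near (578,300). I'll project the expected points onto it and compare.

Run:
```python
from plan import *
ex=load-.196*xc
f=manip.grab_frame("top")
u,v=proj(f,load-xc*.1).astype(int)
im=cv2.resize(f["image"][v-37:v+63,u-55:u+55,::-1],None,fx=6,fy=6,interpolation=cv2.INTER_CUBIC)
for s in(-.064,.02,.104,.13):
    p=proj(f,ex+s*xc+.012*zc);q=(p-[u-55,v-37]+.5)*6
    l=proj(f,ex+s*xc+.012*zc+.02*RL[:,1]);l=(l-[u-55,v-37]+.5)*6
    d=l-q
    cv2.line(im,tuple(map(int,q+1.0*d)),tuple(map(int,q+1.8*d)),(0,0,255),1)
    print(s,q)
g=cv2.createCLAHE(3,(4,4));lab=cv2.cvtColor(im,cv2.COLOR_BGR2LAB);lab[...,0]=g.apply(lab[...,0])
cv2.imwrite("pics/end.png",cv2.cvtColor(lab,cv2.COLOR_LAB2BGR))
```

```text
-0.064 [158.8182 543.5136]
0.02 [244.9596 388.6069]
0.104 [336.357  224.2485]
0.13 [365.7877 171.3239]
```

View pics/end.png

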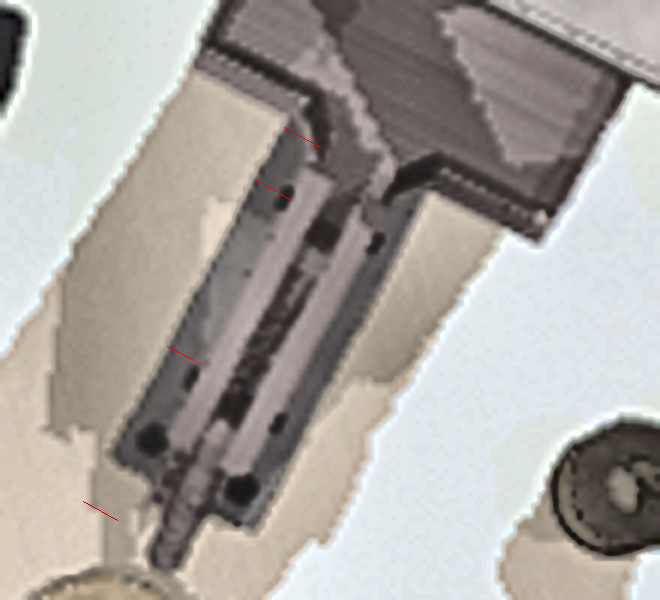

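The projected marks fit. A's tip is about 75 mm out and its head top about 10 mm above the fork. B's tip is near +10 mm with its ridged thread at the lower end, and its head top is near +95 to 100 mm. All of these are within limits, so I'm handing in.

Call:
play_rows(offset=[[0,0,0],[0,0,0],[0,0,0]], turn=[[0,0,0],[0,0,0],[0,0,0]], grip=[0.4,0.4,0.4])

```text
time_s: 19.68
tcp_pos: [0.5767, 0.0313, 0.3248]
orientation: [0.292, 0.232, 0.925, -0.074]
contact_force: [0.1, -0.5, -0.1]
finger_gap: 0.051
```

```bash
python3 -c "
from cell import manip
print(manip.sense()['time_s'],manip.sense()['contact_force']);print(manip.close_job())"
```

```text
19.675 [ 0.13689689 -0.53421886 -0.12714514]
the job is handed in; nothing more can be done
None
```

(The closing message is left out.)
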